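# Peel a formed sample tray off the nested stack

## Robot

A 6-joint arm with a two-finger parallel gripper is mounted at the origin on the work surface. World frame = base frame: x ahead of the robot, y to its left, z up, the work surface at z = 0. Lengths are in m, angles in rad, forces in N, time in s.
With the tool pointing down it reaches from about 0.35 to 0.775 m from the base axis. Payload 5.5 kg.
Tool frame: the origin (TCP) lies at the very end of the fingers, on their centre line; the grasp point (between the pads) lies 19 mm behind it; z points along the fingers, y is the line along which they close (so a half turn about z gives the same grasp; the last joint's range is limited). The gripper opens to 85 mm and grips with 20 to 120 N. Pads are 22 mm wide; open, the fingers measure 114 mm over their backs; the gripper's body (76 mm by 85 mm) begins 54 mm behind the grasp point. The pads swing forward as they close: fully open they stand 13 mm farther back than shut.
Start: joints at [-1.344, 0.313, 0.046, 1.304, 0, 1.431], TCP at [0.206, -0.537, 0.207] pointing down, gripper open.
Joint ranges: [-2.76, 2.76], [-0.86, 1.69], [-1.03, 1.26], [-2.2, 2.34], [-1.47, 1.5], [-3.14, 3.14]. Speed limits (rad/s): [2.57, 2.57, 3.14, 3.14, 3.14, 3.14].

## Interface

Orientations are given as a unit quaternion [w, x, y, z].
In Python, from workcell import env, imaging, ticket gives the robot as it stands. The module is installed in compiled form; this text tells all that it offers.
- The arm moves only by the tool apply_moves, never from a script. Its argument "rows" is a list of rows, each an object with "xyz": the shift along the tool's x, y, z in mm, a list of three; "turn": the turn, a rotation vector about the tool's x, y, z in rad, a list of three; "grip": the opening, from 0 (shut) to 1 (fully open). A call has 1 to 12 rows; each row is the pose to reach, as a shift and turn from the pose commanded when the call began, along the tool's axes at that moment; what a row does not reach only later rows make up. A row lasts 1/12 s, in which the tool goes at most 41.7 mm and 7.16 degrees, less where a joint would pass 70% of its speed; a pose out of reach is approached as far as the arm can. A call with a gripper value outside its range is refused whole. The fingers move at their own pace and stop on an object; "force" is the grip in N (left out, the last holds). Time passes only in rows, so rows that repeat a pose let the fingers close. It gives the time, the measured TCP pose, the force, the opening and the grip force at its end, in the units of the state.
- env.get_state(): the state, without advancing time (a new reading comes with each control period).
- imaging.read_camera(name): name is "scene" or "top" or "wrist"; returns a dict with "color" (384x512x3 uint8, blue, green, red), "z_map" (384x512 float32, m along the optical axis (not along the pixel's ray), 0 where there is no reading), "camera_matrix" (3x3 intrinsics, pixels), "view" (4x4, takes a point from world to camera coordinates). Camera axes: x right, y down, z forward; pixel columns grow to the right and rows downward; lengths in m; the calibration is good to about 2 mm. A picture is of the moment at which its call begins.
- ticket.hand_in(): hands the job in; it is judged then, once.
The state is a dict: "clock": time; "joint_pos": joint angles; "qvel": joint speeds; "tau": joint torques, N m; "tcp_pos": TCP position; "orientation": TCP orientation; "wrist_force": force on the tool from outside, world axes, zero at the start; "ft_torque": the same for the moment, N m; "finger_gap": finger opening in m; "grip_force": force on a finger pad.
Only numpy, scipy, OpenCV 4.12 (cv2) and the standard library are available. Lean on these libraries where they do the work, as an engineer would, in place of code of your own. Each camera call takes 0.05 s, during which the arm holds its last target. There are 200 camera calls.

## Task

Slide the flat cover of the cream desk organiser all the way along its rails over the other compartment, so that the stack of nested sample trays is open. The trays stick together, so take the top one by its upright ear and peel it: raise the ear corner a good finger's breadth while the opposite corner still rests down in the stack, and only then lift the tray out, leaving the one beneath in place. Finish while still holding it in the gripper, level and steady, at least 10 cm clear above the organiser for me to see, with the cover left fully slid over and everything else undisturbed.

Things in the scene. Friction and masses are not known exactly. Their poses are not given: they have to be found in the camera images.
- organiser: cream plastic desk organiser, fixed; 160 (x) x 354 (y) x 82 mm high, rails on its long edges up to 91 mm. Origin: centre of underside; z up, y along its length, -x side towards the robot. Walls 5 mm; a divider at y=0 parts two compartments 150 (x) x 170 (y) mm inside: at +y a stack of 3 nested light grey trays (rim tops 31, 43, 55 mm above the desk), at -y a tape roll and a fitting
- cover (a joint): flat smoke-grey cover, 152 (x) x 172 (y) x 4 mm, underside 82 mm above the desk, sliding on the rails along the organiser's y. 0 = over the tray compartment (+y); grows in m as it slides to -y; 0.174 = stop, fully over the other compartment. Starts 0 to 0.05. Sliding friction about 2 N
- cover_rib (a point): top centre of the cover's moulded pull rib, which stands 22 mm above the cover (top 108 mm above the desk), is 14 mm thick along the slide direction (organiser y) and 70 mm long across it (organiser x). It moves with the cover. Attitude as the organiser's
- tray: the top tray: light grey formed plastic, rim 110 (x) x 150 (y) mm, 26 mm deep, 8 mm rim flange, 70 g. Origin: centre of underside; nested it lies at organiser x=+17, y=+87, z=+29 mm, axes parallel, 1.5 to 2 mm side play. Four springy nubs of the tray below, near the ends of its long sides, grip its walls for the first 6 mm of lift, about 4 N each (16 N together); tilting it up from the ear frees them in turn
- tray_ear (a point): top centre of the top tray's upright grip ear at its -x, +y corner (tray x=-49.5, y=+60, z=+50 mm): 13 mm thick (x), 28 mm long (y), 24 mm above the rim (top 79 mm above the desk). Pinch it across x from above: one finger inside the tray, one in the 36 mm gap to the organiser's -x wall; fingertips may go 5 mm below the rim
- tray_far_corner (a point): bottom corner of the top tray diagonally opposite the ear (tray x=+41, y=-61, z=0 mm)
- second_tray (a joint): the tray under the top one, wedged in the organiser so that it can only creep straight upwards: 0 = in place, m; about 12 N drags it up
- tape: clear roll of adhesive tape, 64 mm across, 19 mm high, lying in the organiser's -y compartment; origin: centre of underside
- fitting: small brass and black push-in fitting, 22 mm across, 38 mm high, standing in the organiser's -y compartment; origin: centre of underside
- mug: steel mug, 78 mm across, 92 mm high, on the desk to the left or right of the organiser; origin: centre of underside
- stapler: black stapler, 140 x 34 x 50 mm, on the desk beyond the organiser; origin: centre of underside
- mouse: black computer mouse, 110 x 60 x 35 mm, on the desk on the other side from the mug; origin: centre of underside
- pen: white ballpoint pen, 140 x 10 mm, lying on the desk to the left; origin: centre of underside
- pencil: grey mechanical pencil, 140 x 10 mm, lying by the pen; origin: centre of underside
Not all that is in view belongs to the job. Leave any orange look-alike of the stapler alone. Several things look just like the mug: the one meant starts farthest to the robot's left.

How it is judged:
On the way, in this order (a step that is already met when the one before it is completed fails the run):
1. the cover is slid fully over the other compartment (value of joint cover above 0.162 m), for 0.2 s.
2. the ear corner is raised at least 15 mm while the diagonally opposite corner is still within 6 mm of its seat (z of tray_ear in the frame of organiser above 0.094 m and z of tray_far_corner in the frame of organiser below 0.035 m and contact force between the fingers and tray above 0.5 N), for 0.1 s.
At the end, for the whole second after the job is handed in: The fingers hold the top tray level (within 0.2 rad), at rest, its underside at least 165 mm above the desk (about 8 cm above the organiser) and touching nothing but the gripper; the cover is within 12 mm of its stop over the other compartment; the second tray has not risen more than 5 mm (height (world z) of tray above 0.165 m and height (world z) of tray_far_corner above 0.15 m and angle between tray's own z axis and vertical below 0.2 rad and linear speed of tray below 0.03 m/s and angular speed of tray below 0.2 rad/s and contact force between the fingers and tray above 1 N and contact force between tray and organiser below 0.1 N and contact force between tray and mug below 0.1 N and contact force between tray and stapler below 0.1 N and value of joint cover above 0.162 m and value of joint second_tray below 0.005 m); the arm keeps its last pose, push and grip.
It fails at once if the second tray is dragged up with the top one by more than 8 mm (value of joint second_tray above 0.008 m).
It fails at once if one of the other things is shifted by more than 25 mm (distance of any of tape, fitting, mug, stapler, mouse, pen, pencil from where it was at the start of the episode above 0.025 m).
It also fails if it takes over 48 s, if anything falls off the work surface, if the arm or the gripper's body presses on something with over 40 N, if the wrist force passes 120 N, or if a joint passes its speed limit or range.

## Working session

There is one attempt and no reset: what is moved stays moved. The work goes in short steps, Python scripts to look and compute and a tool call to move; the robot and the scene stay as the last step left them, time stands still between calls to the robot, and variables do not carry over. Pictures are saved under pics/ and viewed, at most 10 in all, crops included, and the job is handed in when it is done.

Besides the shell and the picture viewer there is one more tool, called after "Emit:" by a JSON object that holds its "method" and its "body". apply_moves: Moves the arm, as the interface text tells. Its arguments: {"type":"object","properties":{"rows":{"type":"array"},"force":{"type":"number"}},"required":["rows"]}

```bash
mkdir -p pics
cat > h.py <<'E'
import numpy as np, cv2
from workcell import env, imaging, ticket
def cam(n):
    c=imaging.read_camera(n); return c['color'],c['z_map'],np.array(c['camera_matrix']),np.array(c['view'])
def cloud(z,K,V):
    v,u=np.mgrid[:z.shape[0],:z.shape[1]]
    p=np.stack([(u-K[0,2])/K[0,0]*z,(v-K[1,2])/K[1,1]*z,z],-1)
    return (p-V[:3,3])@V[:3,:3]
E
python3 - <<'E'
from h import *
ims=[]
for n in ['scene','top']:
    c,z,K,V=cam(n); np.savez(f'{n}.npz',c=c,z=z,K=K,V=V); ims.append(c)
    cv2.imwrite(f'pics/{n}0.png',c); print(n,-V[:3,:3].T@V[:3,3],V[2,:3],(z==0).mean())
s=env.get_state(); print({k:np.round(v,3) for k,v in s.items()})
E
```

```text
scene [0.82022907 0.53326999 0.93689175] [-0.27261358 -0.51683364 -0.81152007] 0.003946940104166667
top [ 0.34815217 -0.00854421  1.10841029] [ 0.17265119  0.02562524 -0.98464964] 0.0040740966796875
{'clock': np.float64(0.1), 'joint_pos': array([-1.344,  0.314,  0.045,  1.304, -0.   ,  1.431]), 'qvel': array([-0.   , -0.001,  0.003, -0.   , -0.002, -0.   ]), 'tau': array([ 1.0000e-03, -4.8173e+01,  2.9924e+01,  1.3000e-02, -0.0000e+00,
        0.0000e+00]), 'tcp_pos': array([ 0.206, -0.536,  0.207]), 'orientation': array([-0.001,  0.983,  0.182, -0.   ]), 'wrist_force': array([-0.014, -0.102, -0.077]), 'ft_torque': array([-0.006, -0.001, -0.016]), 'grip_force': np.float64(0.0), 'finger_gap': np.float64(0.085)}
```

View pics/top0.png

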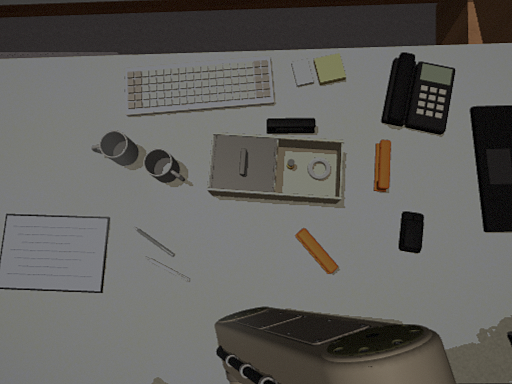

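View pics/scene0.png

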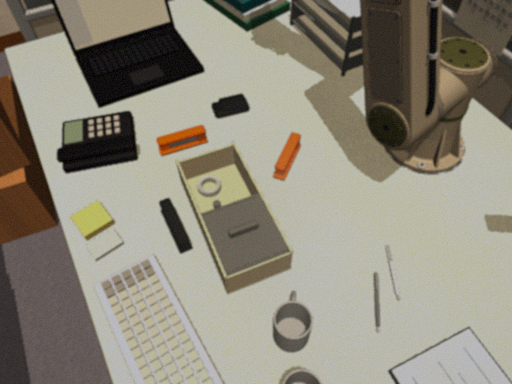

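The top view shows the organiser at px (210–344, 134–202). The grey cover is on its left (+y) half with the rib at (243,161), and the tape and fitting are on the right. The mugs are near (119,149) and (163,166), away from the organiser. Next I'll measure poses from depth.

Run:
```python
from h import *
for n in ['top','scene']:
    d=np.load(n+'.npz'); P=cloud(d['z'],d['K'],d['V']); z=P[...,2]
    reg=(abs(P[...,0]-0.53)<0.22)&(abs(P[...,1]-0.02)<0.3)
    m=((z>0.06)&(z<0.13)&reg).astype(np.uint8)
    k,l,st,ce=cv2.connectedComponentsWithStats(m)
    for i in range(1,k):
        if st[i,4]<60: continue
        q=P[l==i]; print(n,i,st[i],q.mean(0).round(3),cv2.minAreaRect(q[:,:2].astype(np.float32)),np.percentile(q[:,2],[5,50,95]).round(4))
    # rib
    r=(z>0.098)&(z<0.115)&reg
    k,l,st,ce=cv2.connectedComponentsWithStats(r.astype(np.uint8))
    for i in range(1,k):
        if st[i,4]<15: continue
        q=P[l==i]; print('rib',st[i],q.mean(0).round(4),cv2.minAreaRect(q[:,:2].astype(np.float32)),np.median(q[:,2]))
    desk=z[(abs(z)<0.02)]; print('desk',np.median(desk),desk.std())
```

```text
top 1 [ 206  132  138   69 4803] [0.606 0.034 0.086] ((0.6022021770477295, -0.020952269434928894), (0.3545893728733063, 0.1617547571659088), 84.9646224975586) [0.0726 0.0864 0.0927]
top 2 [147 148  36  31 310] [0.611 0.278 0.081] ((0.6159470081329346, 0.27631691098213196), (0.08693904429674149, 0.07882296293973923), 89.72478485107422) [0.0627 0.0817 0.0938]
rib [239 148   7  27 144] [0.608  0.0649 0.1077] ((0.6093688011169434, 0.06520151346921921), (0.014448156580328941, 0.06993015855550766), 85.32892608642578) 0.10796060865970994
desk 0.0006334245369126533 0.0043916790553886614
scene 1 [ 175  141  118  142 5982] [0.612 0.047 0.083] ((0.6047182679176331, -0.021502122282981873), (0.35776180028915405, 0.16081473231315613), 84.8678970336914) [0.0677 0.0831 0.0898]
scene 2 [273 291  40  52 479] [0.616 0.279 0.08 ] ((0.6205231547355652, 0.27728649973869324), (0.0783580094575882, 0.08607230335474014), 0.9144558310508728) [0.063  0.0814 0.0907]
rib [228 220  30  16 199] [0.6135 0.0663 0.1038] ((0.613098680973053, 0.06479133665561676), (0.015556350350379944, 0.06862431764602661), 84.77945709228516) 0.104356933792656
desk -0.002635502385628717 0.0067439976066056674
```

```bash
cat >> h.py <<'E'
from scipy.spatial.transform import Rotation as R
C=np.array([0.6035,-0.0212]); YAW=np.radians(-5.05)
def org(x,y): # organiser -> world xy
    c,s=np.cos(YAW),np.sin(YAW); return C+[c*x-s*y,s*x+c*y]
def inorg(p):
    c,s=np.cos(YAW),np.sin(YAW); d=np.asarray(p)[...,:2]-C; return np.stack([c*d[...,0]+s*d[...,1],-s*d[...,0]+c*d[...,1]],-1)
def pose():
    s=env.get_state(); w,*v=s['orientation']; return np.array(s['tcp_pos']),R.from_quat([*v,w])
def Rd(): # tool down, tool x along organiser +y, tool y along organiser +x
    return R.from_matrix(np.array([org(0,1)-C,org(1,0)-C,[0,0]]).T@np.zeros((3,3)) if 0 else
      np.column_stack([[*(org(0,1)-C),0],[*(org(1,0)-C),0],[0,0,-1]]))
def goal(x,y,z,Rt=None):
    p,r=pose(); Rt=Rt or Rd(); t=np.array([*org(x,y),z])
    print('xyz mm',(r.inv().apply(t-p)*1000).round(1),'turn',(r.inv()*Rt).as_rotvec().round(4))
def at():
    p,r=pose(); s=env.get_state(); print('t',s['clock'],'org',(inorg(p)*1000).round(1),'z',(p[2]*1e3).round(1),'turn to Rd',(r.inv()*Rd()).as_rotvec().round(3),'F',np.round(s['wrist_force'],1),'gap',s['finger_gap'],'gf',s['grip_force'])
E
sed -i '/^def Rd/,/^def goal/{/return R.from_matrix(np.array/c\    return R.from_matrix(
}' h.py
python3 -c "
from h import *
goal(0,0.120,0.16);at()"
```

```text
xyz mm [ 608.4 -446.    47.4] turn [-1.3000e-03 -1.1000e-03 -1.1158e+00]
t 0.1 org [-350.5 -548.1] z 206.5 turn to Rd [-1.000e-03 -1.000e-03 -1.116e+00] F [-0.  -0.1 -0.1] gap 0.08510959777740708 gf 0.0
```

Emit:
{"method": "apply_moves", "body": {"rows": [{"xyz": [608,-446,0],"turn": [0,0,-1.116],"grip": 0},{"xyz": [608,-446,0],"turn": [0,0,-1.116],"grip": 0},{"xyz": [608,-446,0],"turn": [0,0,-1.116],"grip": 0},{"xyz": [608,-446,0],"turn": [0,0,-1.116],"grip": 0},{"xyz": [608,-446,0],"turn": [0,0,-1.116],"grip": 0},{"xyz": [608,-446,0],"turn": [0,0,-1.116],"grip": 0},{"xyz": [608,-446,0],"turn": [0,0,-1.116],"grip": 0},{"xyz": [608,-446,0],"turn": [0,0,-1.116],"grip": 0},{"xyz": [608,-446,0],"turn": [0,0,-1.116],"grip": 0},{"xyz": [608,-446,0],"turn": [0,0,-1.116],"grip": 0},{"xyz": [608,-446,0],"turn": [0,0,-1.116],"grip": 0},{"xyz": [608,-446,0],"turn": [0,0,-1.116],"grip": 0}], "force": 30}}

```text
clock: 1.1
tcp_pos: [0.477, -0.1141, 0.2071]
orientation: [-0.0, 0.738, 0.675, -0.0]
wrist_force: [0.9, -0.9, -0.7]
finger_gap: 0.0
grip_force: 0.0
```

```bash
python3 -c "
from h import *
goal(0,0.120,0.16);at()"
```

```text
xyz mm [223.6 117.9  47.1] turn [-0.0002  0.0001  0.0002]
t 1.1 org [-117.9 -103.6] z 207.1 turn to Rd [-0.  0.  0.] F [ 0.9 -0.9 -0.7] gap 7.823972314198828e-06 gf 0.0
```

Emit:
{"method": "apply_moves", "body": {"rows": [{"xyz": [223,118,0],"turn": [0,0,0],"grip": 0},{"xyz": [223,118,0],"turn": [0,0,0],"grip": 0},{"xyz": [223,118,0],"turn": [0,0,0],"grip": 0},{"xyz": [223,118,0],"turn": [0,0,0],"grip": 0},{"xyz": [223,118,0],"turn": [0,0,0],"grip": 0},{"xyz": [223,118,0],"turn": [0,0,0],"grip": 0},{"xyz": [223,118,0],"turn": [0,0,0],"grip": 0},{"xyz": [223,118,20],"turn": [0,0,0],"grip": 0},{"xyz": [223,118,50],"turn": [0,0,0],"grip": 0},{"xyz": [223,118,50],"turn": [0,0,0],"grip": 0}]}}

```text
clock: 1.93
tcp_pos: [0.6097, 0.0957, 0.1511]
orientation: [-0.003, 0.737, 0.676, -0.004]
wrist_force: [-1.7, 0.4, -1.3]
finger_gap: 0.0
grip_force: 0.0
```

```bash
python3 -c "
from h import *
goal(0,0.120,0.093);at()"
```

```text
xyz mm [ 3.1  4.7 58. ] turn [-0.0102  0.0014  0.0009]
t 1.9333 org [ -4.1 117. ] z 151.1 turn to Rd [-0.01   0.001  0.001] F [-1.7  0.4 -1.3] gap 6.747974425083734e-06 gf 0.0
```

Emit:
{"method": "apply_moves", "body": {"rows": [{"xyz": [3,2,20],"turn": [0,0,0],"grip": 0},{"xyz": [3,2,40],"turn": [0,0,0],"grip": 0},{"xyz": [3,2,50],"turn": [0,0,0],"grip": 0},{"xyz": [3,2,50],"turn": [0,0,0],"grip": 0},{"xyz": [3,2,50],"turn": [0,0,0],"grip": 0}]}}

```text
clock: 2.35
tcp_pos: [0.6155, 0.098, 0.1076]
orientation: [-0.0, 0.738, 0.675, -0.0]
wrist_force: [0.2, -0.2, 0.8]
finger_gap: -0.0002
grip_force: 0.0
```

```bash
python3 -c "
from h import *
goal(0,0.120,0.093);at()"
```

```text
xyz mm [ 0.2 -1.5 14.6] turn [-0.001   0.0002 -0.0003]
t 2.35 org [  1.5 119.8] z 107.6 turn to Rd [-0.001  0.    -0.   ] F [ 0.2 -0.2  0.8] gap -0.00015079225995562323 gf 0.0
```

Descend 14 mm, then push 150 mm toward −y as a first stroke at about 180 mm/s.

Emit:
{"method": "apply_moves", "body": {"rows": [{"xyz": [0,-1,10],"turn": [0,0,0],"grip": 0},{"xyz": [0,-1,14],"turn": [0,0,0],"grip": 0},{"xyz": [-6,-1,14],"turn": [0,0,0],"grip": 0},{"xyz": [-14,-1,14],"turn": [0,0,0],"grip": 0},{"xyz": [-26,-1,14],"turn": [0,0,0],"grip": 0},{"xyz": [-42,-1,14],"turn": [0,0,0],"grip": 0},{"xyz": [-60,-1,14],"turn": [0,0,0],"grip": 0},{"xyz": [-80,-1,14],"turn": [0,0,0],"grip": 0},{"xyz": [-100,-1,14],"turn": [0,0,0],"grip": 0},{"xyz": [-120,-1,14],"turn": [0,0,0],"grip": 0},{"xyz": [-138,-1,14],"turn": [0,0,0],"grip": 0},{"xyz": [-150,-1,14],"turn": [0,0,0],"grip": 0}]}}

```text
clock: 3.35
tcp_pos: [0.6016, -0.0538, 0.0938]
orientation: [0.001, 0.738, 0.675, -0.0]
wrist_force: [0.2, 0.2, -0.4]
finger_gap: -0.0001
grip_force: 0.0
```

```bash
python3 -c "
from h import *
goal(0,-.07,0.093);at()"
```

```text
xyz mm [-37.4  -0.9   0.8] turn [ 0.0009  0.0008 -0.002 ]
t 3.35 org [  1.  -32.6] z 93.8 turn to Rd [ 0.001  0.001 -0.002] F [ 0.2  0.2 -0.4] gap -0.0001199797711799639 gf 0.0
```

Emit:
{"method": "apply_moves", "body": {"rows": [{"xyz": [-6,0,0],"turn": [0,0,0],"grip": 0},{"xyz": [-12,0,0],"turn": [0,0,0],"grip": 0},{"xyz": [-18,0,0],"turn": [0,0,0],"grip": 0},{"xyz": [-24,0,0],"turn": [0,0,0],"grip": 0},{"xyz": [-29,0,0],"turn": [0,0,0],"grip": 0},{"xyz": [-34,0,0],"turn": [0,0,0],"grip": 0},{"xyz": [-34,0,0],"turn": [0,0,0],"grip": 0},{"xyz": [-34,0,0],"turn": [0,0,0],"grip": 0}]}}

```text
clock: 4.02
tcp_pos: [0.5987, -0.0847, 0.0932]
orientation: [-0.0, 0.738, 0.675, 0.0]
wrist_force: [-0.4, -0.6, -0.1]
finger_gap: -0.0001
grip_force: 0.0
```

Run:
```python
from h import *
goal(0,-.07,0.093);at()
c,z,K,V=cam('top'); cv2.imwrite('pics/top1.png',cv2.resize(c[100:240,180:380],None,fx=3,fy=3)); P=cloud(z,K,V)
np.savez('t1.npz',c=c,z=z,K=K,V=V)
```

```text
xyz mm [-6.3 -0.9  0.2] turn [-0.     -0.0001  0.0001]
t 4.0167 org [  0.9 -63.7] z 93.2 turn to Rd [-0. -0.  0.] F [-0.4 -0.6 -0.1] gap -7.10609980179322e-05 gf 0.0
```

View pics/top1.png

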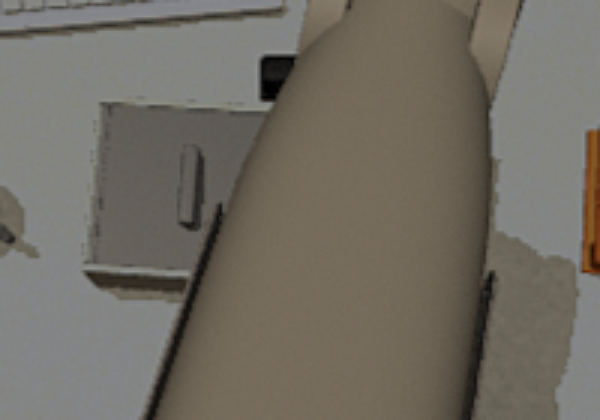

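The cover hasn't moved: the rib is still at about full-image px (243,162), even though the TCP went past it. I'll look from the other cameras before doing anything else.

Run:
```python
from h import *
a=cam('scene'); b=cam('wrist')
s=cv2.resize(a[0][120:320,140:400],(494,380)); w=cv2.resize(b[0],(306,230)); w=cv2.copyMakeBorder(w,0,150,0,0,cv2.BORDER_CONSTANT)
cv2.imwrite('pics/sw1.png',np.hstack([s,w]))
for n,(c,z,K,V) in [('scene',a),('wrist',b)]:
    P=cloud(z,K,V); o=inorg(P); m=(abs(o[...,0])<.04)&(abs(o[...,1])<.15)&(P[...,2]>.096)&(P[...,2]<.115)
    k,l,st,ce=cv2.connectedComponentsWithStats(m.astype(np.uint8))
    for i in range(1,k):
        if st[i,4]>30: q=P[l==i]; print(n,st[i],(np.percentile(inorg(q),[5,50,95],axis=0)*1e3).round(),q[:,2].mean())
    print(n,'tcp px',K@(V[:3]@np.append(pose()[0],1)))
```

```text
scene [228 220  30  16 212] [[-29.  81.]
 [  2.  89.]
 [ 33.  94.]] 0.1034180484079289
scene tcp px [233.83318516 192.17677118   1.06425698]
wrist tcp px [47.50267289 41.96072484  0.18319105]
```

View pics/sw1.png

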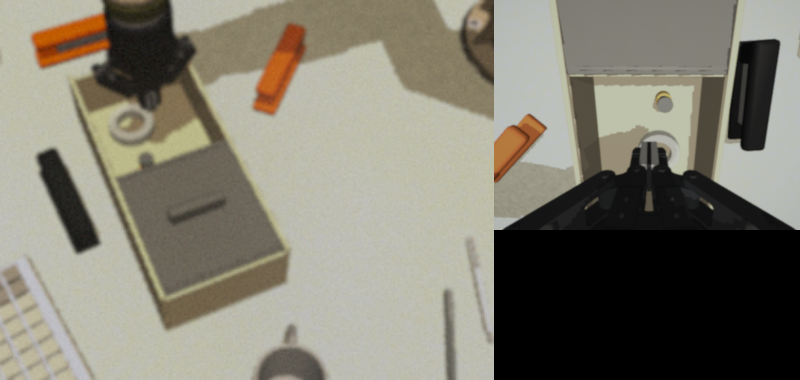

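The scene view shows the cover unmoved, with the gripper tip at about full px (219,175). That is roughly 6 px above where the TCP should project, so the fingertips may be higher than assumed. I'll measure where they really are from depth.

Run:
```python
from h import *
at()
p,r=pose()
for n in ['wrist','scene']:
    c,z,K,V=cam(n); P=cloud(z,K,V); q=r.inv().apply((P-p).reshape(-1,3)).reshape(P.shape)*1e3
    m=(z>0)&(abs(q[...,0])<40)&(abs(q[...,1])<25)&(q[...,2]>-60)&(q[...,2]<25)
    Q=q[m]; print(n,m.sum())
    h,e=np.histogram(Q[:,2],bins=np.arange(-60,30,5)); print(list(zip(e.astype(int),h)))
    for lo in range(-45,25,5):
        s=Q[(Q[:,2]>lo)&(Q[:,2]<=lo+5)]
        if len(s)>5: print(lo,np.percentile(s,[5,95],axis=0).round()[:, :2].tolist())
    print(n,'cover/rib z check', (inorg(P[(abs(inorg(P)[...,0])<.03)&(abs(P[...,2]-.105)<.008)]).round(3)[:3]))
    print(V.round(3).tolist() if n=='wrist' else '')
```

```text
t 4.1667 org [  0.8 -63.4] z 93.3 turn to Rd [-0.    -0.     0.001] F [-0.2 -0.2 -0.5] gap -0.00018283248893041562 gf 0.0
wrist 1902
[(np.int64(-60), np.int64(255)), (np.int64(-55), np.int64(389)), (np.int64(-50), np.int64(348)), (np.int64(-45), np.int64(324)), (np.int64(-40), np.int64(295)), (np.int64(-35), np.int64(231)), (np.int64(-30), np.int64(60)), (np.int64(-25), np.int64(0)), (np.int64(-20), np.int64(0)), (np.int64(-15), np.int64(0)), (np.int64(-10), np.int64(0)), (np.int64(-5), np.int64(0)), (np.int64(0), np.int64(0)), (np.int64(5), np.int64(0)), (np.int64(10), np.int64(0)), (np.int64(15), np.int64(0)), (np.int64(20), np.int64(0))]
-45 [[5.0, -12.0], [10.0, 12.0]]
-40 [[5.0, -12.0], [10.0, 12.0]]
-35 [[5.0, -11.0], [10.0, 11.0]]
-30 [[9.0, -6.0], [10.0, 6.0]]
wrist cover/rib z check []
[[0.996, -0.087, -0.001, -0.604], [-0.082, -0.945, 0.318, -0.037], [-0.028, -0.317, -0.948, 0.262], [0.0, 0.0, 0.0, 1.0]]
scene 107
[(np.int64(-60), np.int64(16)), (np.int64(-55), np.int64(12)), (np.int64(-50), np.int64(18)), (np.int64(-45), np.int64(15)), (np.int64(-40), np.int64(19)), (np.int64(-35), np.int64(15)), (np.int64(-30), np.int64(10)), (np.int64(-25), np.int64(2)), (np.int64(-20), np.int64(0)), (np.int64(-15), np.int64(0)), (np.int64(-10), np.int64(0)), (np.int64(-5), np.int64(0)), (np.int64(0), np.int64(0)), (np.int64(5), np.int64(0)), (np.int64(10), np.int64(0)), (np.int64(15), np.int64(0)), (np.int64(20), np.int64(0))]
-45 [[5.0, -10.0], [13.0, 16.0]]
-40 [[5.0, -9.0], [12.0, 16.0]]
-35 [[7.0, -9.0], [13.0, 12.0]]
-30 [[6.0, -2.0], [13.0, 13.0]]
scene cover/rib z check [[-0.026 -0.871]
 [-0.029 -0.868]
 [-0.011 -0.865]]
```

Both cameras put the real fingertips about 28 mm behind the stated TCP, so they passed over the rib. I'll correct for that by measured offset: go back behind the rib and descend carefully.

Emit:
{"method": "apply_moves", "body": {"rows": [{"xyz": [0,0,-20],"turn": [0,0,0],"grip": 0},{"xyz": [30,0,-20],"turn": [0,0,0],"grip": 0},{"xyz": [70,0,-20],"turn": [0,0,0],"grip": 0},{"xyz": [110,0,-20],"turn": [0,0,0],"grip": 0},{"xyz": [150,0,-20],"turn": [0,0,0],"grip": 0},{"xyz": [184,0,-20],"turn": [0,0,0],"grip": 0},{"xyz": [184,0,-5],"turn": [0,0,0],"grip": 0},{"xyz": [184,0,10],"turn": [0,0,0],"grip": 0},{"xyz": [184,0,15],"turn": [0,0,0],"grip": 0},{"xyz": [184,0,15],"turn": [0,0,0],"grip": 0},{"xyz": [184,0,15],"turn": [0,0,0],"grip": 0}]}}

```text
clock: 5.18
tcp_pos: [0.6147, 0.0983, 0.0783]
orientation: [-0.0, 0.738, 0.675, -0.0]
wrist_force: [0.6, 0.7, -0.1]
finger_gap: -0.0001
grip_force: 0.0
```

```bash
cat >> h.py <<'E'
def tips(n='wrist',lim=25):
    p,r=pose(); c,z,K,V=cam(n); P=cloud(z,K,V); q=r.inv().apply((P-p).reshape(-1,3)).reshape(P.shape)*1e3
    m=(z>0)&(abs(q[...,0])<16)&(abs(q[...,1])<lim)&(q[...,2]>-60)&(q[...,2]<20); return q[m],P[m],(c,z,K,V,P)
E
python3 - <<'E'
from h import *
at()
for n in ['wrist','scene']:
    Q,W,_=tips(n)
    h,e=np.histogram(Q[:,2],bins=np.arange(-40,10,2)); print(n,dict(zip(e.tolist(),h.tolist())))
E
```

```text
t 5.1833 org [  0.6 120. ] z 78.3 turn to Rd [-0.001  0.    -0.   ] F [ 0.6  0.7 -0.1] gap -0.0001277907932941494 gf 0.0
wrist {-40: 117, -38: 121, -36: 123, -34: 91, -32: 81, -30: 45, -28: 15, -26: 0, -24: 0, -22: 0, -20: 0, -18: 0, -16: 0, -14: 0, -12: 0, -10: 793, -8: 2499, -6: 12, -4: 0, -2: 0, 0: 0, 2: 0, 4: 0, 6: 0}
scene {-40: 9, -38: 6, -36: 5, -34: 6, -32: 5, -30: 4, -28: 4, -26: 3, -24: 0, -22: 0, -20: 0, -18: 0, -16: 0, -14: 0, -12: 0, -10: 3, -8: 25, -6: 91, -4: 74, -2: 17, 0: 0, 2: 0, 4: 0, 6: 0}
```

Confirmed: the TCP reads below the cover surface with no contact force, and the tip sits about 27.5 mm behind it. Now down 12 mm and push.

Emit:
{"method": "apply_moves", "body": {"rows": [{"xyz": [0,0,6],"turn": [0,0,0],"grip": 0},{"xyz": [0,0,12],"turn": [0,0,0],"grip": 0},{"xyz": [0,0,12],"turn": [0,0,0],"grip": 0},{"xyz": [-6,0,12],"turn": [0,0,0],"grip": 0},{"xyz": [-12,0,12],"turn": [0,0,0],"grip": 0},{"xyz": [-18,0,12],"turn": [0,0,0],"grip": 0},{"xyz": [-24,0,12],"turn": [0,0,0],"grip": 0},{"xyz": [-32,0,12],"turn": [0,0,0],"grip": 0},{"xyz": [-40,0,12],"turn": [0,0,0],"grip": 0}]}}

```text
clock: 6.03
tcp_pos: [0.6113, 0.0582, 0.0664]
orientation: [-0.0, 0.737, 0.675, 0.0]
wrist_force: [-0.4, 2.1, -0.4]
finger_gap: 0.0002
grip_force: 1.2
```

```bash
cat >> h.py <<'E'
def rib():
    c,z,K,V=cam('scene'); P=cloud(z,K,V); o=inorg(P); m=(abs(o[...,0])<.05)&(abs(o[...,1])<.15)&(P[...,2]>.096)&(P[...,2]<.112)
    k,l,st,ce=cv2.connectedComponentsWithStats(m.astype(np.uint8))
    for i in range(1,k):
        if st[i,4]>30: print('rib?',st[i],(np.percentile(o[l==i],[5,50,95],axis=0)*1e3).round().tolist())
E
python3 -c "
from h import *
at(); rib()"
```

```text
t 6.0333 org [ 0.8 79.8] z 66.4 turn to Rd [ 0.    -0.001  0.   ] F [-0.4  2.1 -0.4] gap 0.00019651298096188435 gf 1.1954356916248798
rib? [235 223  13   9  46] [[-9.0, 81.0], [6.0, 88.0], [16.0, 93.0]]
```

The push force is 2.1 N, so the fingers are on the rib.

Emit:
{"method": "apply_moves", "body": {"rows": [{"xyz": [-10,0,0],"turn": [0,0,0],"grip": 0},{"xyz": [-24,0,0],"turn": [0,0,0],"grip": 0},{"xyz": [-38,0,0],"turn": [0,0,0],"grip": 0},{"xyz": [-54,0,0],"turn": [0,0,0],"grip": 0},{"xyz": [-70,0,0],"turn": [0,0,0],"grip": 0},{"xyz": [-86,0,0],"turn": [0,0,0],"grip": 0},{"xyz": [-102,0,0],"turn": [0,0,0],"grip": 0},{"xyz": [-116,0,0],"turn": [0,0,0],"grip": 0},{"xyz": [-126,0,0],"turn": [0,0,0],"grip": 0},{"xyz": [-134,0,0],"turn": [0,0,0],"grip": 0},{"xyz": [-140,0,0],"turn": [0,0,0],"grip": 0},{"xyz": [-143,0,0],"turn": [0,0,0],"grip": 0}]}}

```text
clock: 7.08
tcp_pos: [0.5985, -0.0847, 0.0663]
orientation: [-0.0, 0.738, 0.675, -0.0]
wrist_force: [-0.4, 2.7, 1.7]
finger_gap: -0.0002
grip_force: 1.1
```

Emit:
{"method": "apply_moves", "body": {"rows": [{"xyz": [-2,0,0],"turn": [0,0,0],"grip": 0},{"xyz": [-4,0,0],"turn": [0,0,0],"grip": 0},{"xyz": [-5,0,0],"turn": [0,0,0],"grip": 0},{"xyz": [-5,0,0],"turn": [0,0,0],"grip": 0}]}}

```text
clock: 7.42
tcp_pos: [0.5983, -0.0886, 0.0662]
orientation: [0.0, 0.737, 0.675, -0.0]
wrist_force: [-0.7, 1.6, 0.6]
finger_gap: -0.0002
grip_force: 0.5
```

```bash
python3 -c "
from h import *
at(); rib()"
```

```text
t 7.4167 org [  0.8 -67.6] z 66.2 turn to Rd [-0.     0.     0.001] F [-0.7  1.6  0.6] gap -0.0001742056646071206 gf 0.49270109535427764
rib? [203 176  22   8  74] [[-8.0, -80.0], [11.0, -60.0], [35.0, -54.0]]
```

Not at the stop yet; I'll creep on until the force rises.

Emit:
{"method": "apply_moves", "body": {"rows": [{"xyz": [-1,0,0],"turn": [0,0,0],"grip": 0},{"xyz": [-2,0,0],"turn": [0,0,0],"grip": 0},{"xyz": [-3,0,0],"turn": [0,0,0],"grip": 0},{"xyz": [-4,0,0],"turn": [0,0,0],"grip": 0},{"xyz": [-4,0,0],"turn": [0,0,0],"grip": 0},{"xyz": [-4,0,0],"turn": [0,0,0],"grip": 0}]}}

```text
clock: 7.97
tcp_pos: [0.5982, -0.0904, 0.0663]
orientation: [-0.001, 0.737, 0.676, 0.002]
wrist_force: [0.6, 9.1, 1.2]
finger_gap: -0.0004
grip_force: 4.3
```

```bash
python3 -c "
from h import *
at()"
```

```text
t 7.9667 org [  0.8 -69.4] z 66.3 turn to Rd [ 0.    -0.004  0.002] F [0.6 9.1 1.2] gap -0.0004215645744671251 gf 4.2925941199064255
```

The cover is at its stop (9 N). Back off, rise, and move above the ear at part opening.

Emit:
{"method": "apply_moves", "body": {"rows": [{"xyz": [4,0,0],"turn": [0,0,0],"grip": 0},{"xyz": [8,0,0],"turn": [0,0,0],"grip": 0},{"xyz": [8,0,-30],"turn": [0,0,0],"grip": 0.1},{"xyz": [8,0,-70],"turn": [0,0,0],"grip": 0.42},{"xyz": [50,0,-84],"turn": [0,0,0],"grip": 0.42},{"xyz": [90,0,-84],"turn": [0,0,0],"grip": 0.42},{"xyz": [130,-10,-84],"turn": [0,0,0],"grip": 0.42},{"xyz": [170,-33,-84],"turn": [0,0,0],"grip": 0.42},{"xyz": [200,-33,-84],"turn": [0,0,0],"grip": 0.42},{"xyz": [216,-33,-84],"turn": [0,0,0],"grip": 0.42},{"xyz": [216,-33,-84],"turn": [0,0,0],"grip": 0.42},{"xyz": [216,-33,-84],"turn": [0,0,0],"grip": 0.42}]}}

```text
clock: 8.97
tcp_pos: [0.5843, 0.126, 0.1503]
orientation: [0.001, 0.737, 0.676, -0.0]
wrist_force: [0.3, -0.8, 0.2]
finger_gap: 0.0359
grip_force: 0.0
```

Run:
```python
from h import *
at()
Q,W,(c,z,K,V,P)=tips('wrist',60)
h,e=np.histogram(Q[:,2],bins=np.arange(-60,10,2)); print(dict(zip(e.tolist(),h.tolist())))
s=Q[(Q[:,2]>-60)&(Q[:,2]<-44)]; 
for lo in range(-60,-20,4):
    s=Q[(Q[:,2]>lo)&(Q[:,2]<=lo+4)]
    if len(s)>5: print(lo,'L',np.percentile(s[s[:,1]<0],[3,97],axis=0).round(1)[:,:2].tolist() if (s[:,1]<0).any() else '','R',np.percentile(s[s[:,1]>0],[3,97],axis=0).round(1)[:,:2].tolist() if (s[:,1]>0).any() else '')
c2,z2,K2,V2=cam('scene'); np.savez('s2.npz',c=c2,z=z2,K=K2,V=V2); np.savez('w2.npz',c=c,z=z,K=K,V=V)
P2=cloud(z2,K2,V2);o=inorg(P2)
for n,Pp in [('wrist',P),('scene',P2)]:
    o=inorg(Pp); m=(abs(o[...,0]+.03)<.03)&(abs(o[...,1]-.147)<.025)&(Pp[...,2]>.068)&(Pp[...,2]<.086)
    k,l,st,ce=cv2.connectedComponentsWithStats(m.astype(np.uint8))
    for i in range(1,k):
        if st[i,4]>8: print(n,'ear',st[i],(np.percentile(o[l==i],[3,50,97],axis=0)*1e3).round(1).tolist(),np.percentile(Pp[l==i][:,2],[5,50,95]).round(4))
a=cv2.resize(c,(400,300)); b=cv2.resize(c2[120:320,140:400],(390,300)); cv2.imwrite('pics/sw2.png',np.hstack([a,b]))
```

```text
t 8.9667 org [-32.1 144.9] z 150.3 turn to Rd [0.001 0.001 0.002] F [ 0.3 -0.8  0.2] gap 0.03589480351583595 gf 0.0
{-60: 160, -58: 174, -56: 219, -54: 201, -52: 207, -50: 180, -48: 176, -46: 192, -44: 164, -42: 166, -40: 160, -38: 146, -36: 151, -34: 131, -32: 84, -30: 78, -28: 29, -26: 12, -24: 1, -22: 0, -20: 0, -18: 0, -16: 0, -14: 0, -12: 0, -10: 0, -8: 0, -6: 0, -4: 0, -2: 0, 0: 0, 2: 0, 4: 0, 6: 0}
-60 L [[-9.3, -29.8], [10.3, -17.8]] R [[-9.7, 17.9], [10.2, 30.2]]
-56 L [[-9.5, -31.1], [10.2, -17.8]] R [[-9.4, 17.9], [10.1, 31.0]]
-52 L [[-9.6, -30.9], [10.0, -17.8]] R [[-9.9, 17.9], [10.1, 31.1]]
-48 L [[-9.9, -30.8], [10.2, -17.8]] R [[-9.7, 17.9], [10.2, 31.2]]
-44 L [[-10.1, -31.0], [10.1, -17.7]] R [[-9.6, 17.9], [10.2, 31.1]]
-40 L [[-10.1, -31.0], [10.2, -17.8]] R [[-9.7, 17.9], [10.0, 31.0]]
-36 L [[-9.6, -30.4], [10.0, -17.8]] R [[-10.0, 17.9], [10.0, 30.3]]
-32 L [[-10.3, -26.3], [10.1, -17.7]] R [[-10.6, 17.9], [10.1, 24.3]]
-28 L [[-7.7, -18.0], [7.8, -17.8]] R [[-5.3, 17.9], [7.7, 18.1]]
wrist ear [224 160  77   3 230] [[-58.4, 169.8], [-30.0, 170.8], [-1.6, 171.8]] [0.0807 0.0817 0.0829]
wrist ear [251 172  16  35 520] [[-38.9, 132.3], [-33.1, 146.6], [-27.3, 158.1]] [0.0736 0.0787 0.0797]
scene ear [262 245  10  13  73] [[-36.1, 134.4], [-29.8, 148.0], [-24.3, 161.1]] [0.0712 0.0756 0.078 ]
```

View pics/sw2.png

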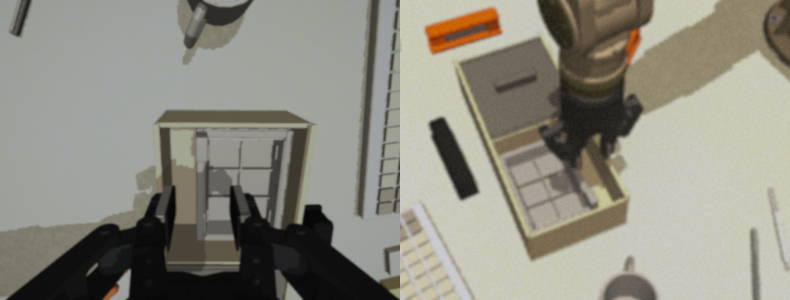

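The cover is fully over the −y half and the trays are open. The ear sits between the fingers at organiser (−33, 146.5). I'll check gripper-knuckle clearance against the rails before descending.

Run:
```python
from h import *
p,r=pose()
for f in ['w2','s2']:
    d=np.load(f+'.npz'); P=cloud(d['z'],d['K'],d['V']); q=r.inv().apply((P-p).reshape(-1,3))*1e3
    q=q[(d['z'].ravel()>0)&(q[:,2]<-23)&(q[:,2]>-160)&(abs(q[:,0])<60)&(abs(q[:,1])<110)]
    for lo in list(range(-110,-30,10))+list(range(30,110,10)):
        s=q[(q[:,1]>lo)&(q[:,1]<=lo+10)]
        if len(s)>3: print(f,lo,'lowest z_tool',np.percentile(s[:,2],99).round(1),'x',np.percentile(s[:,0],[2,98]).round())
    s=q[abs(q[:,1])<14]; print('centre', np.percentile(s[:,2],[95,99]) if len(s) else '')
```

```text
w2 -70 lowest z_tool -101.9 x [11. 13.]
w2 -60 lowest z_tool -78.7 x [-8. 13.]
w2 -50 lowest z_tool -72.1 x [-10.  13.]
w2 -40 lowest z_tool -38.8 x [-10.  13.]
w2 30 lowest z_tool -40.6 x [-10.  13.]
w2 40 lowest z_tool -72.2 x [-9. 14.]
w2 50 lowest z_tool -79.2 x [-7. 14.]
w2 60 lowest z_tool -103.2 x [11. 13.]
centre [-97.87459481 -96.69388892]
s2 -70 lowest z_tool -110.5 x [-10.  15.]
s2 -60 lowest z_tool -84.4 x [-9. 15.]
s2 -50 lowest z_tool -71.9 x [-6. 14.]
s2 -40 lowest z_tool -65.2 x [-7. 14.]
s2 30 lowest z_tool -31.5 x [-9. 23.]
s2 40 lowest z_tool -71.2 x [-6. 14.]
s2 50 lowest z_tool -73.8 x [-8. 15.]
s2 60 lowest z_tool -103.3 x [-9. 15.]
centre [-95.54089591 -85.54138073]
```

Knuckle clearance over the rail is about 7 mm at grasp depth, which is enough. Descending.

```bash
python3 -c "
from h import *
goal(-.033,.1465,.027)"
```

```text
xyz mm [  3.3  -1.1 123.2] turn [ 0.0002  0.0009 -0.0006]
```

Emit:
{"method": "apply_moves", "body": {"rows": [{"xyz": [2,-1,15],"turn": [0,0,0],"grip": 0.42},{"xyz": [2,-1,35],"turn": [0,0,0],"grip": 0.42},{"xyz": [2,-1,55],"turn": [0,0,0],"grip": 0.42},{"xyz": [2,-1,70],"turn": [0,0,0],"grip": 0.42},{"xyz": [2,-1,82],"turn": [0,0,0],"grip": 0.42},{"xyz": [2,-1,92],"turn": [0,0,0],"grip": 0.42},{"xyz": [2,-1,100],"turn": [0,0,0],"grip": 0.42},{"xyz": [2,-1,107],"turn": [0,0,0],"grip": 0.42},{"xyz": [2,-1,112],"turn": [0,0,0],"grip": 0.42},{"xyz": [2,-1,112],"turn": [0,0,0],"grip": 0.42},{"xyz": [2,-1,112],"turn": [0,0,0],"grip": 0.42}]}}

```text
clock: 9.98
tcp_pos: [0.5835, 0.1273, 0.0384]
orientation: [0.0, 0.738, 0.675, 0.0]
wrist_force: [-0.1, 0.5, 0.4]
finger_gap: 0.0357
grip_force: 0.0
```

Run:
```python
from h import *
at()
Q,W,(c,z,K,V,P)=tips('wrist',60); o=inorg(P)
h,e=np.histogram(Q[:,2],bins=np.arange(-44,0,2)); print(dict(zip(e.tolist(),h.tolist())))
m=(abs(o[...,0]+.033)<.012)&(abs(o[...,1]-.147)<.02)&(P[...,2]>.068)&(P[...,2]<.086)
print('ear',(np.percentile(o[m],[3,50,97],axis=0)*1e3).round(1).tolist(),np.percentile(P[m][:,2],[50,95]))
cv2.imwrite('pics/w3.png',c[120:])
```

```text
t 9.9833 org [-33.  146.2] z 38.4 turn to Rd [0. 0. 0.] F [-0.1  0.5  0.4] gap 0.03571965115367792 gf 0.0
{-44: 372, -42: 1152, -40: 684, -38: 290, -36: 254, -34: 249, -32: 205, -30: 193, -28: 138, -26: 115, -24: 97, -22: 96, -20: 71, -18: 1071, -16: 382, -14: 39, -12: 37, -10: 34, -8: 33, -6: 37, -4: 33}
ear [[-39.3, 132.5], [-33.2, 147.9], [-27.1, 158.6]] [0.07855629 0.07965918]
```

View pics/w3.png

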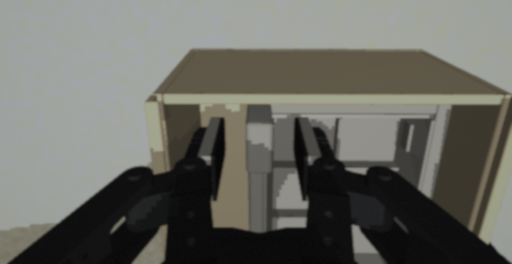

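The ear at crop px (260,140) is centred between the pads and clear of the wall. Down 11 mm more, then close.

Emit:
{"method": "apply_moves", "body": {"rows": [{"xyz": [0,0,6],"turn": [0,0,0],"grip": 0.42},{"xyz": [0,0,11],"turn": [0,0,0],"grip": 0.42},{"xyz": [0,0,11],"turn": [0,0,0],"grip": 0.42},{"xyz": [0,0,11],"turn": [0,0,0],"grip": 0.2},{"xyz": [0,0,11],"turn": [0,0,0],"grip": 0.1},{"xyz": [0,0,11],"turn": [0,0,0],"grip": 0.05},{"xyz": [0,0,11],"turn": [0,0,0],"grip": 0},{"xyz": [0,0,11],"turn": [0,0,0],"grip": 0},{"xyz": [0,0,11],"turn": [0,0,0],"grip": 0}], "force": 60}}

```text
clock: 10.78
tcp_pos: [0.5843, 0.1282, 0.0305]
orientation: [0.001, 0.737, 0.675, 0.002]
wrist_force: [-6.6, 0.7, 20.4]
finger_gap: 0.0121
grip_force: 71.4
```

Run:
```python
from h import *
at()
p,r=pose(); F=np.array([58,26,29.]); p0=np.array([*inorg(p)*1e3,p[2]*1e3])
A=np.array([[0,1,0],[1,0,0],[0,0,-1.]]) # organiser->tool
for th in [.03,.06,.09,.12,.135,.15]:
    rv=th*np.array([.8,.6,0]); Rr=R.from_rotvec(rv); E=np.array([-32.5,147,79])
    print(th,'tool shift',(A@(Rr.apply(p0-F)+F-p0)).round(1),'turn',(A@rv).round(3),'ear rise',(Rr.apply(E-F)+F-E)[2].round(1))
```

```text
t 10.7833 org [-32.3 147.1] z 30.5 turn to Rd [ 0.003 -0.001  0.001] F [-6.6  0.7 20.4] gap 0.012050670361877099 gf 71.3788522593677
0.03 tool shift [-0.1  0.1 -4.5] turn [0.018 0.024 0.   ] ear rise 4.5
0.06 tool shift [-0.3  0.2 -9.1] turn [0.036 0.048 0.   ] ear rise 9.0
0.09 tool shift [ -0.6   0.5 -13.6] turn [0.054 0.072 0.   ] ear rise 13.4
0.12 tool shift [ -1.    0.8 -18.1] turn [0.072 0.096 0.   ] ear rise 17.7
0.135 tool shift [ -1.3   0.9 -20.3] turn [0.081 0.108 0.   ] ear rise 19.9
0.15 tool shift [ -1.5   1.2 -22.6] turn [0.09 0.12 0.  ] ear rise 22.0
```

The grip is on the ear (12 mm gap, 71 N), but the fingers press down about 20 N. I'll relieve 3 mm and start the peel as a pivot about the far corner.

Emit:
{"method": "apply_moves", "body": {"rows": [{"xyz": [0.5,0.4,-1.5],"turn": [0,0,0],"grip": 0},{"xyz": [0.9,0.7,-3],"turn": [0,0,0],"grip": 0},{"xyz": [0.9,0.7,-4.5],"turn": [0.006,0.008,0],"grip": 0},{"xyz": [0.8,0.8,-6],"turn": [0.012,0.016,0],"grip": 0},{"xyz": [0.8,0.8,-7.6],"turn": [0.018,0.024,0],"grip": 0},{"xyz": [0.7,0.8,-9.1],"turn": [0.024,0.032,0],"grip": 0},{"xyz": [0.7,0.9,-10.6],"turn": [0.03,0.04,0],"grip": 0},{"xyz": [0.6,0.9,-12.1],"turn": [0.036,0.048,0],"grip": 0},{"xyz": [0.6,0.9,-12.1],"turn": [0.036,0.048,0],"grip": 0}]}}

```text
clock: 11.53
tcp_pos: [0.5837, 0.1279, 0.0396]
orientation: [-0.031, 0.737, 0.675, 0.005]
wrist_force: [-3.6, 0.1, 0.7]
finger_gap: 0.0121
grip_force: 68.1
```

```bash
cat >> h.py <<'E'
def look():
    at()
    for n in ['wrist','scene']:
        c,z,K,V=cam(n); P=cloud(z,K,V); o=inorg(P)*1e3; Z=P[...,2]*1e3
        np.savez('last_'+n+'.npz',c=c,z=z,K=K,V=V)
        g=c.astype(int).min(-1)>60
        for nm,x,y in [('++ rim',67,158),('+- rim',67,20),('-- rim',-33,20),('mid',25,80)]:
            m=g&(abs(o[...,0]-x)<7)&(abs(o[...,1]-y)<7)&(Z>20)&(Z<260); 
            if m.sum()>3: print(n,nm,np.percentile(Z[m],[5,50,95]).round(),m.sum())
E
python3 -c "
from h import *
look()"
```

```text
t 11.5333 org [-32.9 146.8] z 39.6 turn to Rd [-0.038 -0.049 -0.   ] F [-3.6  0.1  0.7] gap 0.012091081170259945 gf 68.126510521397
wrist ++ rim [42. 59. 91.] 505
scene ++ rim [54. 56. 59.] 24
scene +- rim [40. 52. 54.] 22
scene mid [29. 32. 38.] 29
```

Emit:
{"method": "apply_moves", "body": {"rows": [{"xyz": [0,0,-1.5],"turn": [0.006,0.008,0],"grip": 0},{"xyz": [0,0,-3],"turn": [0.012,0.016,0],"grip": 0},{"xyz": [-0.1,0.1,-4.5],"turn": [0.018,0.024,0],"grip": 0},{"xyz": [-0.2,0.1,-6],"turn": [0.024,0.032,0],"grip": 0},{"xyz": [-0.3,0.2,-7.6],"turn": [0.03,0.04,0],"grip": 0},{"xyz": [-0.3,0.2,-9.1],"turn": [0.036,0.048,0],"grip": 0},{"xyz": [-0.4,0.3,-11.3],"turn": [0.045,0.06,0],"grip": 0},{"xyz": [-0.4,0.3,-11.3],"turn": [0.045,0.06,0],"grip": 0},{"xyz": [-0.4,0.3,-11.3],"turn": [0.045,0.06,0],"grip": 0}]}}

```text
clock: 12.38
tcp_pos: [0.5844, 0.1268, 0.0507]
orientation: [-0.067, 0.736, 0.673, 0.012]
wrist_force: [-5.0, 2.2, 0.6]
finger_gap: 0.0118
grip_force: 67.5
```

Run:
```python
from h import *
look()
a=np.load('last_wrist.npz')['c']; b=np.load('last_scene.npz')['c']
cv2.imwrite('pics/p4.png',np.hstack([cv2.resize(a,(400,300)),cv2.resize(b[180:310,200:370],(392,300))]))
```

```text
t 12.3833 org [-32.  145.8] z 50.7 turn to Rd [-0.082 -0.109 -0.001] F [-5.   2.2  0.6] gap 0.011784215536176387 gf 67.49301379546523
wrist ++ rim [42. 66. 91.] 591
scene ++ rim [57. 63. 67.] 17
scene +- rim [42. 50. 53.] 22
scene mid [33. 36. 39.] 20
```

View pics/p4.png

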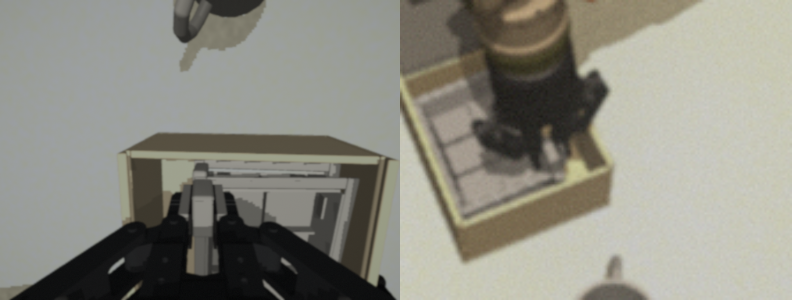

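The tray is visibly tilted up at the ear corner, with the lower tray's rim showing behind it at wrist px (265,167). I'll check the ear height and the tilt numerically.

Run:
```python
from h import *
d=np.load('last_wrist.npz'); P=cloud(d['z'],d['K'],d['V']); o=inorg(P)*1e3; Z=P[...,2]*1e3
m=(abs(o[...,0]+32)<5)&(abs(o[...,1]-147)<18)&(Z>85)&(Z<108)
print('ear',np.percentile(Z[m],[5,50,90,98]).round(1),np.median(o[m],0).round(1),m.sum())
d=np.load('last_scene.npz'); P=cloud(d['z'],d['K'],d['V']); o=inorg(P)*1e3; Z=P[...,2]*1e3
for x in (30,50,67):
  for y in (20,45,70,95,120,158):
    m=(abs(o[...,0]-x)<8)&(abs(o[...,1]-y)<8)&(Z<85)&(Z>10)
    if m.sum()>4: print(x,y,np.percentile(Z[m],[20,50,90]).round(),m.sum())
```

```text
ear [ 87.9  98.1 101.4 106.4] [-31.4 147.4] 1127
30 20 [34. 44. 55.] 70
30 45 [31. 32. 34.] 37
30 70 [33. 36. 41.] 42
30 95 [36. 37. 40.] 30
30 120 [38. 40. 41.] 41
30 158 [65. 67. 70.] 27
50 20 [33. 43. 52.] 72
50 45 [29. 31. 33.] 37
50 70 [33. 34. 40.] 48
50 95 [34. 36. 38.] 28
50 120 [37. 38. 39.] 43
50 158 [64. 65. 66.] 26
67 20 [47. 50. 53.] 29
67 45 [43. 52. 54.] 28
67 70 [46. 55. 57.] 28
67 95 [51. 58. 60.] 28
67 120 [54. 59. 62.] 27
67 158 [45. 63. 66.] 27
```

Floor slope 0.107 in y matches the 0.135 rad pivot. The far corner is still seated and the ear is about 20 mm up. Now lift straight up slowly (world-up in the tilted tool axes ≈ [0.109, −0.082, −0.99]).

Emit:
{"method": "apply_moves", "body": {"rows": [{"xyz": [0.2,-0.2,-2],"turn": [0,0,0],"grip": 0},{"xyz": [0.4,-0.3,-4],"turn": [0,0,0],"grip": 0},{"xyz": [0.7,-0.5,-6],"turn": [0,0,0],"grip": 0},{"xyz": [0.9,-0.7,-8],"turn": [0,0,0],"grip": 0},{"xyz": [1.1,-0.8,-10],"turn": [0,0,0],"grip": 0},{"xyz": [1.3,-1,-12],"turn": [0,0,0],"grip": 0},{"xyz": [1.5,-1.2,-14],"turn": [0,0,0],"grip": 0},{"xyz": [1.8,-1.3,-16],"turn": [0,0,0],"grip": 0},{"xyz": [2,-1.5,-18],"turn": [0,0,0],"grip": 0},{"xyz": [2.2,-1.6,-20],"turn": [0,0,0],"grip": 0},{"xyz": [2.2,-1.6,-20],"turn": [0,0,0],"grip": 0}]}}

```text
clock: 13.4
tcp_pos: [0.5852, 0.1271, 0.0714]
orientation: [-0.066, 0.736, 0.674, 0.013]
wrist_force: [-4.0, 0.1, -1.7]
finger_gap: 0.0114
grip_force: 67.4
```

Run:
```python
from h import *
look()
d=np.load('last_scene.npz'); P=cloud(d['z'],d['K'],d['V']); o=inorg(P)*1e3; Z=P[...,2]*1e3
for x in (30,50,67):
  for y in (20,45,70,95,120,158):
    m=(abs(o[...,0]-x)<8)&(abs(o[...,1]-y)<8)&(Z<110)&(Z>10)
    if m.sum()>4: print(x,y,np.percentile(Z[m],[20,50,90]).round(),m.sum())
```

```text
t 13.4 org [-31.3 146.1] z 71.4 turn to Rd [-0.08  -0.108  0.   ] F [-4.   0.1 -1.7] gap 0.011417236482725203 gf 67.41124819032848
wrist ++ rim [42. 87. 90.] 621
scene ++ rim [41. 84. 88.] 27
scene +- rim [59. 72. 74.] 30
scene mid [53. 57. 60.] 20
30 20 [57. 66. 75.] 72
30 45 [52. 53. 56.] 36
30 70 [54. 56. 64.] 43
30 95 [57. 59. 61.] 33
30 120 [58. 60. 62.] 50
30 158 [86. 88. 90.] 32
50 20 [57. 65. 73.] 72
50 45 [50. 52. 53.] 42
50 70 [53. 55. 61.] 43
50 95 [56. 57. 59.] 31
50 120 [58. 59. 60.] 46
50 158 [85. 86. 88.] 33
67 20 [67. 70. 73.] 39
67 45 [67. 74. 75.] 29
67 70 [64. 76. 78.] 31
67 95 [66. 77. 80.] 35
67 120 [70. 80. 82.] 37
67 158 [83. 85. 87.] 35
```

The whole tray rose 20 mm and is free. Raise further and level progressively.

Emit:
{"method": "apply_moves", "body": {"rows": [{"xyz": [0.7,-0.5,-6],"turn": [0,0,0],"grip": 0},{"xyz": [1.6,-1.2,-14],"turn": [0,0,0],"grip": 0},{"xyz": [2.6,-2,-24],"turn": [0,0,0],"grip": 0},{"xyz": [3.8,-2.9,-35],"turn": [-0.01,-0.014,0],"grip": 0},{"xyz": [5,-3.8,-46],"turn": [-0.024,-0.032,0],"grip": 0},{"xyz": [6.2,-4.7,-57],"turn": [-0.038,-0.05,0],"grip": 0},{"xyz": [7.4,-5.6,-68],"turn": [-0.052,-0.069,0],"grip": 0},{"xyz": [8.6,-6.5,-79],"turn": [-0.066,-0.088,0],"grip": 0},{"xyz": [9.8,-7.4,-90],"turn": [-0.076,-0.1,0],"grip": 0},{"xyz": [10.6,-8,-97],"turn": [-0.08,-0.108,0],"grip": 0},{"xyz": [11,-8.2,-100],"turn": [-0.08,-0.108,0],"grip": 0},{"xyz": [11,-8.2,-100],"turn": [-0.08,-0.108,0],"grip": 0}]}}

```text
clock: 14.5
tcp_pos: [0.5853, 0.1274, 0.1728]
orientation: [0.0, 0.737, 0.676, 0.0]
wrist_force: [0.1, -0.5, -0.9]
finger_gap: 0.0113
grip_force: 67.6
```

Emit:
{"method": "apply_moves", "body": {"rows": [{"xyz": [0,0,-5],"turn": [0,0,0],"grip": 0},{"xyz": [0,0,-14],"turn": [0,0,0],"grip": 0},{"xyz": [0,0,-25],"turn": [0,0,0],"grip": 0},{"xyz": [0,0,-37],"turn": [0,0,0],"grip": 0},{"xyz": [0,0,-48],"turn": [0,0,0],"grip": 0},{"xyz": [0,0,-57],"turn": [0,0,0],"grip": 0},{"xyz": [0,0,-64],"turn": [0,0,0],"grip": 0},{"xyz": [0,0,-68],"turn": [0,0,0],"grip": 0},{"xyz": [0,0,-70],"turn": [0,0,0],"grip": 0},{"xyz": [0,0,-70],"turn": [0,0,0],"grip": 0},{"xyz": [0,0,-70],"turn": [0,0,0],"grip": 0},{"xyz": [0,0,-70],"turn": [0,0,0],"grip": 0}]}}

```text
clock: 15.5
tcp_pos: [0.5846, 0.1271, 0.241]
orientation: [-0.001, 0.738, 0.675, -0.001]
wrist_force: [-0.3, 0.6, -1.5]
finger_gap: 0.0118
grip_force: 67.6
```

Run:
```python
from h import *
at()
c,z,K,V=cam('scene'); P=cloud(z,K,V); o=inorg(P)*1e3; Z=P[...,2]*1e3
m=(Z>190)&(Z<300)&(o[...,0]>-60)&(o[...,0]<95)&(o[...,1]>-5)&(o[...,1]<180)
for x in (30,50,70):
  for y in (20,45,70,95,120,158):
    k=m&(abs(o[...,0]-x)<8)&(abs(o[...,1]-y)<8)
    if k.sum()>4: print(x,y,np.percentile(Z[k],[20,50,90]).round(),k.sum())
d=(abs(o[...,0])<90)&(abs(o[...,1])<180)&(Z>96)&(Z<112)
print('rib', (np.median(o[d],0)).round(1), d.sum())
t=cam('top')[0]
cv2.imwrite('pics/f5.png',np.hstack([cv2.resize(c[60:320,120:400],(420,390)),cv2.resize(t[60:320,80:380],(380,390))]))
```

```text
t 15.5 org [-31.9 146. ] z 241.0 turn to Rd [-0.002  0.     0.   ] F [-0.3  0.6 -1.5] gap 0.011821579437978545 gf 67.58070772513747
30 20 [244. 255. 264.] 112
30 45 [238. 239. 240.] 47
30 70 [238. 239. 246.] 62
30 95 [237. 239. 240.] 41
30 120 [237. 238. 240.] 61
30 158 [261. 262. 263.] 44
50 20 [243. 254. 264.] 113
50 45 [238. 239. 241.] 52
50 70 [238. 239. 246.] 65
50 95 [237. 238. 240.] 42
50 120 [237. 238. 240.] 60
50 158 [261. 262. 263.] 44
70 20 [262. 263. 265.] 36
70 45 [261. 262. 264.] 39
70 70 [262. 262. 264.] 38
70 95 [262. 263. 264.] 38
70 120 [261. 262. 264.] 41
70 158 [260. 262. 263.] 36
rib [nan nan] 0
  return _methods._mean(a, axis=axis, dtype=dtype,
  ret = um.true_divide(
```

View pics/f5.png

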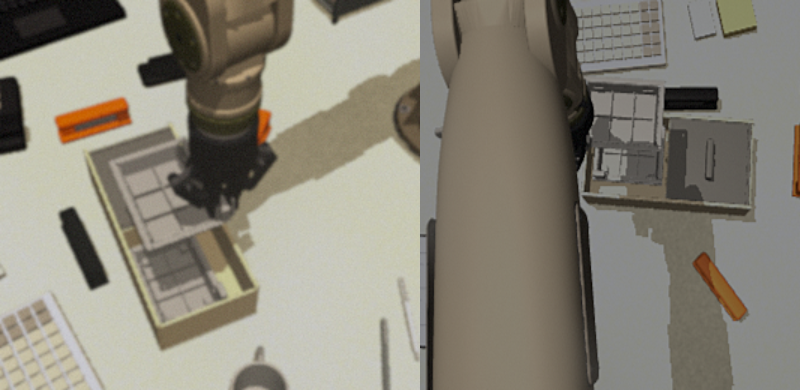

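The tray is level with its underside at about 237 mm. The next tray is still in the organiser, and the cover is over the other half with the rib at top-view crop (711,160). One numeric check of the cover, then hand in.

Run:
```python
from h import *
c,z,K,V=cam('top'); P=cloud(z,K,V); o=inorg(P)*1e3; Z=P[...,2]*1e3
d=(abs(o[...,0])<45)&(o[...,1]<-30)&(o[...,1]>-160)&(Z>98)&(Z<113)
y=np.median(o[d],0)[1]; print('rib y',y,d.sum()); at()
if y<-80: print(ticket.hand_in())
```

```text
rib y -85.20756377079056 146
t 15.65 org [-31.8 146. ] z 241.2 turn to Rd [-0.002  0.     0.   ] F [ 0.5 -0.2 -1. ] gap 0.01173483172796859 gf 67.5807705335319
the job is handed in; nothing more can be done
None
```

Job handed in (verdict not shown): the cover is slid fully over to its stop, the top tray was peeled up by its ear, and the gripper holds it level about 14 cm above the organiser with the tray beneath still in the stack.

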